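# Unhook a lifting eye from a hook with sprung keepers

## Robot

A 7-joint arm with a two-finger parallel gripper is mounted at the origin on the work surface. World frame = base frame: x ahead of the robot, y to its left, z up, the work surface at z = 0. Lengths are in mm, angles in rad, forces in N, time in s.
With the tool pointing down it reaches from about 425 to 825 mm from the base axis. Payload 3.6 kg.
Tool frame: the origin (TCP) lies at the very end of the fingers, on their centre line; the grasp point (between the pads) lies hold_point_z behind it (hold_point_z is the distance from the TCP to the grasp point, in mm); z points along the fingers, x is the direction in which the jaws open and shut, and the axes are right-handed (so a half turn about z gives the same grasp; the last joint's range is limited). The gripper opens to 93 mm and grips with 3 to 60 N. Pads are 15 mm wide; open, the fingers measure 128 mm over their backs; the gripper's body (75 mm by 188 mm) begins 65 mm behind the grasp point.
Start: joints at [1.312, 0.615, -0.013, 1.423, 0.008, 1.103, -0.04], TCP at [149.972, -632.43, 182.54] pointing down, gripper open.
Joint ranges: [-3.12, 3.12], [-0.3, 2.06], [-1.34, 1.32], [0.26, 2.42], [-1.36, 4.5], [0.01, 1.98], [-2.84, 2.84]. Speed limits (rad/s): [2.79, 2.79, 3.14, 3.14, 3.14, 3.14, 3.14].

## Interface

Orientations are given as a unit quaternion [x, y, z, w].
In Python, from cell import * gives the robot as it stands.
- The arm moves only by the tool drive_tool, never from a script. Its argument "plan" is a list of rows, each an object of numbers: "x", "y", "z": the shift along the tool's x, y, z in units of 25 mm (1.0 is 25 mm); "yaw": the turn about the tool's z in units of 5 degrees (1.0 is 5 degrees); "hand": the closure, from 0 (fully open) to 1 (shut). A call has exactly 5 rows; each row shifts and turns the commanded pose from where the row before left it, along the tool's axes as they then stand; what a row does not reach is not made up. A row lasts 1/12 s, in which the tool goes at most 41.7 mm and 7.16 degrees, less where a joint would pass 70% of its speed; a pose out of reach is approached as far as the arm can. A call is refused whole if a number of a shift passes 1 or a number of a turn 1, either way. A call with a gripper value outside its range is refused whole. The fingers move at their own pace and stop on an object; "squeeze" is the grip in N (left out, the last holds). Time passes only in rows, so rows that do not move let the fingers close, or fill a call up. It gives the time, the measured TCP pose, the force and the opening at its end, in the units of the state.
- sense(): the state, without advancing time (a new reading comes with each control period).
- read_camera(name): name is "scene" or "side" or "wrist"; returns a dict with "img" (420x560x3 uint8, blue, green, red), "intrinsics" (3x3 intrinsics, pixels), "rvec" (rotation vector, rad) and "tvec" (3), from world to camera coordinates, as OpenCV has them. Camera axes: x right, y down, z forward; pixel columns grow to the right and rows downward; lengths in mm; the calibration is good to about 2 mm. A picture is of the moment at which its call begins. There is no depth.
- close_job(): hands the job in, once; it reports no verdict.
Trained networks look in the newest picture that a camera, given by its name, has taken for a name from the list of things; names that differ only in an ending like _2 or _b are one class to them, and where a whole thing is asked for, a point or a joint stands for the part that bears it (a point fixed in the world has none). Each returns a list of dicts, best first, with "confidence" (0 to 1); they miss things now and then, are a little off and sometimes report something else, mostly with a low value. They report only what shows in the picture. A call takes as long as a camera call. They do not tell look-alikes from the thing itself.
- cut_out(camera, name): "region" (420x560 bool, what is visible of it) and "extent" ([left, top, right, bottom] in pixels, round what is visible of it).
- mark_of(camera, name): "point" ([row, column] in pixels: a listed point, or the origin of a listed thing).
The state is a dict: "t": time; "joints": joint angles; "qd": joint speeds; "joint_efforts": joint torques, N m; "ee_pos": TCP position; "ee_rot": TCP orientation; "contact_force": force on the tool from outside, world axes, zero at the start; "ft_torque": the same for the moment, N m; "gripper_width": opening from 0.0 (shut) to 1.0 (fully open).
Only numpy, scipy, OpenCV 4.12 (cv2) and the standard library are available. Lean on these libraries where they do the work, as an engineer would, in place of code of your own. Each camera call takes 0.05 s, during which the arm holds its last target.

## Task

Take the steel lifting eye off the double hook: holding it by its plate, draw its cross bar back from under the hooks' noses, pressing the sprung keepers open, until the bar lies right under the open throat, then lift it up and out. Find the throat by feel, never forcing the eye against the hook (stay under about 20 N), and keep the gripper itself off the hook. Then set it down gently, standing upright on its round foot inside the low square tray, let go, and leave the other things on the bench alone.

Things in the scene. Friction and masses are not known exactly. Their poses are not given: they have to be found in the camera images.
- lug_mid (a point): Lifting eye, plain steel, 0.4 to 0.8 kg, 130 mm tall, hanging in the hook by its cross bar, free to slide in its pocket. This point: on its axis, half-way up, 65 mm above its underside. From the bottom: round foot 40 mm diameter, 36 mm high; stem 16 mm diameter; cross bar; upright plate with the eye opening near its top. z up, x across the plate's thickness.
- lug_bar (a point): Centre of the eye's square cross bar: 12 x 12 mm, 120 mm long along y, 15 mm below the half-way point (50 mm above the underside).
- lug_plate (a point): Place to grip the eye: its upright plate, 12 mm thick (x), 40 mm wide (y), solid from 43 mm below to 13 mm above this point, which lies 24 mm above the half-way point, 39 mm above the bar's centre. Gripped here, fingertips reaching 19 mm lower stay between the two hooks, 14 mm above the bar.
- hook: Double hook on a fixed stand, base 150 x 150 mm; origin on the bench under its middle, z up, x from the keeper towards the front of the hooks. Two dark steel hooks 12 mm thick at y = +45 and -45 mm (78 mm clear between); the eye hangs between them. The hook head is clamped in its slot anywhere up to 12 mm either way along x, NOT measured; x values given elsewhere are for the middle setting.
- hook_seat (a point): Nominal bar centre in the hook, 100 mm above the bench; axes as the hook. Relative to it (mm), each hook: flat seat at z -6; front wall at x +18.5; nose reaching back over the bar to x -17; throat, open upwards, from x -17 to -32; hook back from x -32 to -68. Nose and back are level: underside z +9, top z +21. A low tie bar joins the hooks at x -68 to -58, below z -8.
- hook_exit (a point): Nominal bar centre for lifting out: the middle of the 15 mm throat, 24.5 mm towards -x from the seat point (add the unmeasured setting; 1.5 mm play each way). Short of it the nose's flat underside stops the bar from rising, beyond it the hook's back does, 3 mm above the bar as it lies. Held lightly up against the nose and drawn back, the bar rises as it comes under the throat. 27 mm up it is clear.
- keeper_home (a point): Nominal face of the shut keepers, 18.5 mm behind the seat point, level with the bar; a point of the stand, it does not move. In each hook a bright steel keeper, z -5.5 to +8 from the seat point, fills the throat from behind. The bar pushes both back together: together 3 N at first, 8 N at the full 25 mm, which is past the throat; they shut by themselves.
- tray: Low square open tray of plain plastic, fixed, 160 x 160 mm outside, 28 mm high, walls and floor 5 mm thick (inner floor 5 mm above the bench); origin on the bench under its middle, z up.
- carton: Bystander: closed cardboard carton 70 x 90 x 55 mm.
- jar: Bystander: clear jar, 56 mm diameter, 80 mm high.
- spare_ring: Bystander: flat loose steel ring, 60 mm diameter, 12 mm high.
- wrench: Bystander: wrench lying flat, 120 mm long.
- carton2: Bystander: cardboard carton 80 x 70 x 50 mm.
- can: Bystander: can, 60 mm diameter, 70 mm high.
Mind the look-alikes: they are no part of the job. Leave any pink or turquoise look-alike of the part that bears lug_mid alone.

How it is judged:
By the outcome, as a careful person would: the job done as asked, in the order asked, and still so for the second after the job is handed in, with the robot touching nothing.
It also fails if it takes over 72 s, if anything falls off the work surface, if the arm or the gripper's body presses on something with over 40 N, if the wrist force passes 120 N, or if a joint passes its speed limit or range.

## Working session

There is one attempt and no reset: what is moved stays moved. The work goes in short steps, Python scripts to look and compute and a tool call to move; the robot and the scene stay as the last step left them, time stands still between calls to the robot, and variables do not carry over. Pictures are saved under pics/ and viewed, and the job is handed in when it is done.

Besides the shell and the picture viewer there is one more tool, called after "Call:" by a JSON object that holds its "name" and its "arguments". drive_tool: Moves the arm, as the interface text tells. Its arguments: {"type":"object","properties":{"plan":{"type":"array"},"squeeze":{"type":"number"}},"required":["plan"]}

```bash
ls; mkdir -p pics; python3 - <<'E'
from cell import *
import cv2
print(sense())
for c in ["scene","side","wrist"]:
    r=read_camera(c); cv2.imwrite(f"pics/{c}0.png",r["img"]); print(c,r["intrinsics"],r["rvec"],r["tvec"])
    for n in ["lug_mid","lug_bar","lug_plate","hook","hook_seat","keeper_home","hook_exit","tray"]:
        print(n,[(m["point"],round(m["confidence"],2)) for m in mark_of(c,n)][:4])
E
```

```text
pics
{'t': 0.0, 'joints': array([ 1.31149918,  0.6158815 , -0.01265204,  1.42489034,  0.00811552,
        1.10342137, -0.04040764]), 'qd': array([-4.62473119e-04,  9.20591712e-05,  1.65653167e-03, -6.72276754e-04,
        1.38216106e-03,  2.23320349e-03, -5.77373859e-04]), 'joint_efforts': array([ 2.23920265e-04, -4.58938551e+01,  2.08929917e-01, -1.65748376e+01,
       -6.11738046e-02,  2.04633654e-02,  2.29315146e-04]), 'ee_pos': array([ 149.77183382, -631.59452006,  181.40853739]), 'ee_rot': array([ 7.84471326e-01, -6.20163778e-01, -1.00959926e-03, -7.78912192e-04]), 'contact_force': array([-0.99990015,  0.5591539 ,  0.72769737]), 'ft_torque': array([ 0.00100674, -0.06438422,  0.02238969]), 'gripper_width': 0.9984373509010501}
scene [[415.50539487   0.         274.83572542]
 [  0.         415.50539487 206.62622223]
 [  0.           0.           1.        ]] [ 2.36706294  0.7163639  -0.26101858] [-423.96968235 -149.20068883 1391.15886196]
lug_mid [([153.8, 359.9], 0.8), ([149.4, 262.3], 0.76), ([170.1, 318.2], 0.74), ([170.3, 403.1], 0.56)]
lug_bar [([173.8, 403.7], 0.94), ([156.6,
[... 711 characters left out ...]
[147.1, 287.1], 0.9), ([212.8, 171.5], 0.77), ([155.2, 239.9], 0.68)]
lug_plate [([201.8, 166.5], 0.79), ([136.4, 284.8], 0.75), ([147.0, 239.4], 0.68), ([164.4, 250.1], 0.57)]
hook [([207.6, 254.5], 0.92), ([405.3, 348.7], 0.25)]
hook_seat [([174.5, 253.4], 0.83)]
keeper_home [([176.7, 252.6], 0.97), ([226.0, 351.1], 0.62), ([165.4, 249.9], 0.44)]
hook_exit []
tray [([304.0, 345.8], 0.76)]
wrist [[341.08911311   0.         280.64166062]
 [  0.         341.08911311 207.9260363 ]
 [  0.           0.           1.        ]] [-2.29974322  1.81899212  0.23538545] [-649.25964817  -29.90681847  390.86092205]
lug_mid []
lug_bar []
lug_plate []
hook []
hook_seat []
keeper_home []
hook_exit []
tray []
```

View pics/scene0.png

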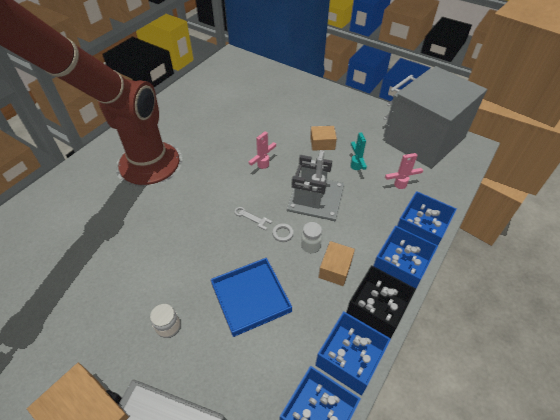

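View pics/side0.png

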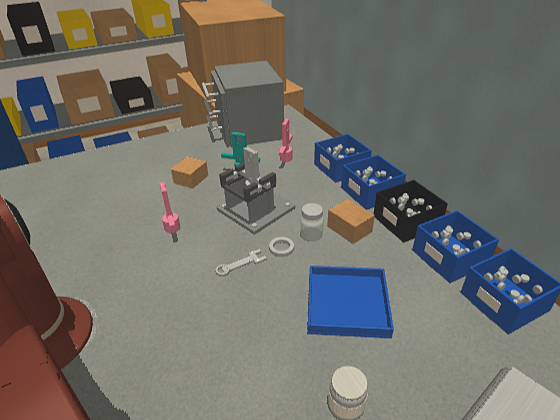

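View pics/wrist0.png

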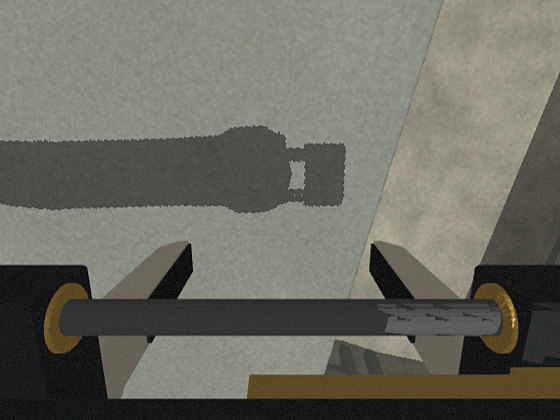

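```bash
cat > h.py <<'E'
from cell import *
import cv2, numpy as np
from scipy.optimize import least_squares
def P(r):
    R,_=cv2.Rodrigues(np.array(r["rvec"],float)); return np.array(r["intrinsics"])@np.c_[R,np.array(r["tvec"],float).reshape(3)]
def tri(rs,pts):  # pts row,col
    A=[]
    for r,(v,u) in zip(rs,pts):
        p=P(r); A+= [u*p[2]-p[0], v*p[2]-p[1]]
    A=np.array([a/np.linalg.norm(a[:3]) for a in A])
    return np.linalg.lstsq(A[:,:3],-A[:,3],rcond=None)[0]
def proj(r,X):
    X=np.atleast_2d(X).astype(float)
    return cv2.projectPoints(X,np.array(r["rvec"],float),np.array(r["tvec"],float),np.array(r["intrinsics"],float),None)[0][:,0]
def onz(r,v,u,z):
    p=P(r); A=np.array([u*p[2]-p[0], v*p[2]-p[1]]); b=-(A[:,2]*z+A[:,3]); return np.linalg.solve(A[:,:2],b)
E
python3 - <<'E'
from h import *
s=read_camera("scene"); d=read_camera("side")
for n,a,b in [("mid",(170.1,318.2),(170.8,250.9)),("mid",(170.1,318.2),(156.2,241.8)),("bar",(174.3,315.1),(177.4,249.6)),("plate",(163.6,317.1),(164.4,250.1)),("hook",(199.1,313.1),(207.6,254.5)),("seat",(175.8,318.9),(174.5,253.4)),("keeper",(176,311.7),(176.7,252.6)),("tray",(293.1,250.3),(304,345.8))]:
    X=tri([s,d],[a,b]); print(n,X.round(1),(proj(s,X)[0][::-1]-a).round(1),(proj(d,X)[0][::-1]-b).round(1))
print("hook z0",onz(s,199.1,313.1,0),onz(d,207.6,254.5,0)); print("tray z0",onz(s,293.1,250.3,0),onz(d,304,345.8,0))
i=s["img"][110:250,240:400]; cv2.imwrite("pics/sc1.png",cv2.resize(i,None,fx=4.5,fy=4.2,interpolation=cv2.INTER_CUBIC))
i=d["img"][110:250,180:330]; cv2.imwrite("pics/sd1.png",cv2.resize(i,None,fx=4.2,fy=4.2,interpolation=cv2.INTER_CUBIC))
E
```

```text
mid [542.2 178.2 117.8] [-0.4  0. ] [0.4 0.3]
mid [536.5 183.1 140.9] [-7.9 -0.2] [6.8 5.9]
bar [535.9 173.5 102. ] [-0.7  0. ] [0.6 0.5]
plate [538.5 174.7 141.7] [ 0.4 -0. ] [-0.4 -0.3]
hook [541.8 165.1   7. ] [-1.6  0.1] [1.5 1.2]
seat [548.2 174.1 104.9] [-1.3  0. ] [1.2 0.9]
keeper [536.1 152.  115.1] [-1.  0.] [0.9 0.8]
tray [ 571.6 -208.9    1.8] [ 1.8 -0.5] [-1.7 -1.5]
hook z0 [542.30459978 164.5846162 ] [545.17097374 181.34836432]
tray z0 [ 568.98844423 -203.44946538] [ 572.69228498 -212.92953283]
```

```bash
ls -la pics
```

```text
total 1780
drwxr-xr-x 2 agent agent   4096 Dec  7 17:01 .
drwxr-xr-x 3 agent agent   4096 Dec  7 17:01 ..
-rw-r--r-- 1 agent agent 347163 Dec  7 17:01 sc1.png
-rw-r--r-- 1 agent agent 339027 Dec  7 17:00 scene0.png
-rw-r--r-- 1 agent agent 382842 Dec  7 17:01 sd1.png
-rw-r--r-- 1 agent agent 339775 Dec  7 17:00 side0.png
-rw-r--r-- 1 agent agent 397989 Dec  7 17:00 wrist0.png
```

View pics/sc1.png

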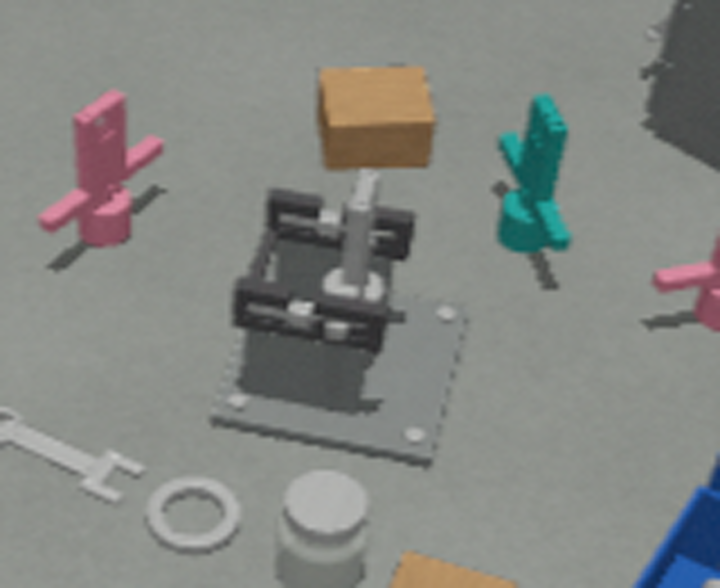

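View pics/sd1.png

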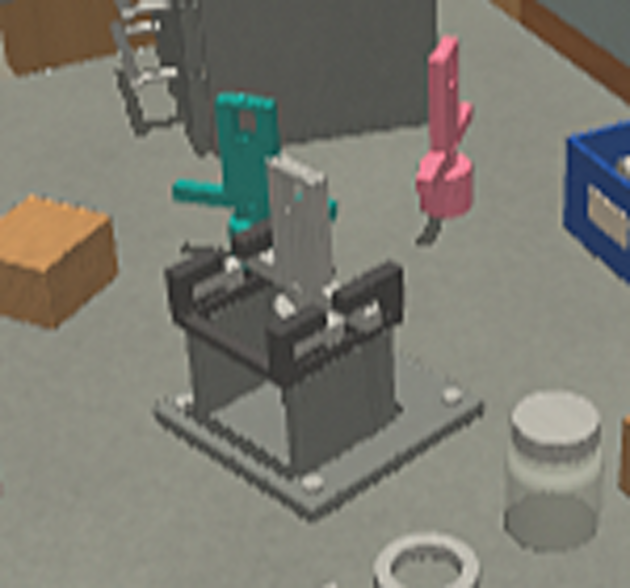

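```bash
python3 - <<'E'
from h import *
s=read_camera("scene"); d=read_camera("side")
S=[(287.8,208.3),(335.6,219.0),(344,184.5)]; D=[(216.9,207.1),(254.3,231),(295,205.7)]
for z in (6,8,0):
  for n,r,pts in (("s",s,S),("d",d,D)):
    q=np.array([onz(r,v,u,z) for u,v in pts]); print(z,n,q.round(0).tolist(),[np.linalg.norm(q[i]-q[i+1]).round(0) for i in (0,1)], (q[0]+q[2])/2)
i=s["img"][150:225,280:350]; cv2.imwrite("pics/sc2.png",cv2.resize(i,None,fx=8,fy=8,interpolation=cv2.INTER_CUBIC))
i=d["img"][135:240,210:305]; cv2.imwrite("pics/sd2.png",cv2.resize(i,None,fx=5.7,fy=5.7,interpolation=cv2.INTER_CUBIC))
E
```

```text
6 s [[499.0, 86.0], [639.0, 130.0], [595.0, 266.0]] [np.float64(146.0), np.float64(143.0)] [547.34063871 176.32600938]
6 d [[454.0, 225.0], [501.0, 85.0], [641.0, 129.0]] [np.float64(147.0), np.float64(147.0)] [547.7501488  176.91098378]
8 s [[500.0, 85.0], [640.0, 129.0], [596.0, 265.0]] [np.float64(146.0), np.float64(143.0)] [548.08463352 174.74897411]
8 d [[454.0, 222.0], [500.0, 83.0], [640.0, 127.0]] [np.float64(147.0), np.float64(146.0)] [546.72582201 174.40206755]
0 s [[497.0, 90.0], [637.0, 134.0], [593.0, 272.0]] [np.float64(147.0), np.float64(144.0)] [545.10865429 181.05711519]
0 d [[457.0, 233.0], [504.0, 92.0], [645.0, 136.0]] [np.float64(149.0), np.float64(148.0)] [550.82312916 184.43773247]
```

View pics/sc2.png

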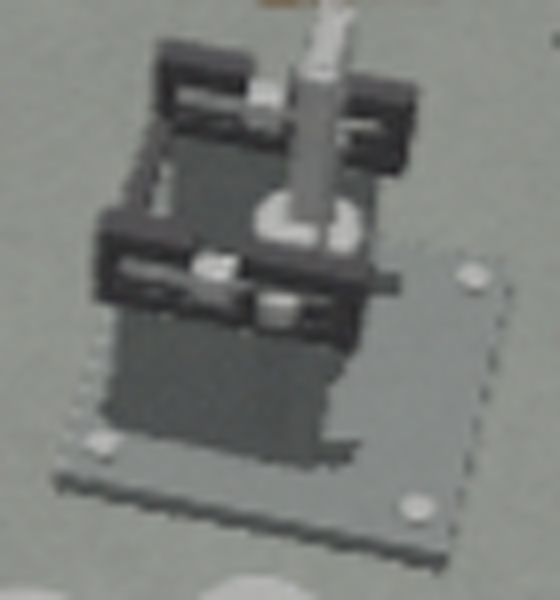

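View pics/sd2.png

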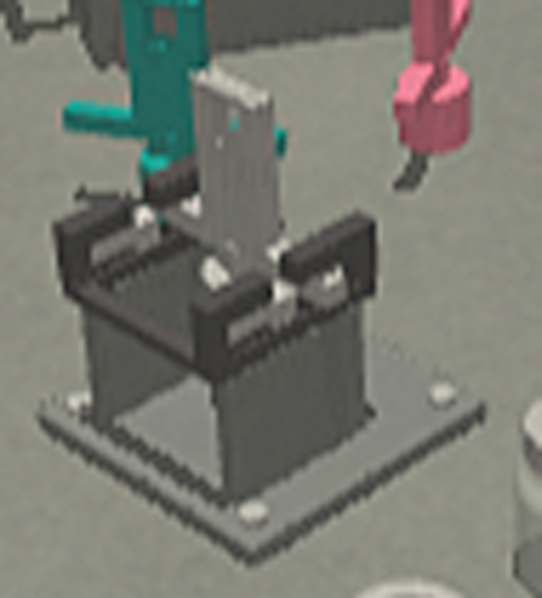

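```bash
cat >> h.py <<'E'
HP=(547.5,175.5,np.deg2rad(17.6))
def H2W(p,hp=HP):
    p=np.atleast_2d(p).astype(float); c,s=np.cos(hp[2]),np.sin(hp[2])
    return np.c_[hp[0]+c*p[:,0]-s*p[:,1],hp[1]+s*p[:,0]+c*p[:,1],p[:,2]]
def box(im,r,f,lo,hi,col,off,k):
    import itertools
    cs=list(itertools.product(*zip(lo,hi)))
    px=(proj(r,f(np.array(cs)))-off)*k
    for i in range(8):
        for j in range(i):
            if sum(a!=b for a,b in zip(cs[i],cs[j]))==1:
                cv2.line(im,tuple(int(t) for t in px[i]),tuple(int(t) for t in px[j]),col,1)
E
cat > ov.py <<'E'
from h import *
import sys
def run(sx,lx,tag,hp=HP,lz=0):
  for n,off,k in (("scene",(275,140),7),("side",(205,135),6)):
    r=read_camera(n); w,h=(80,85) if n=="scene" else (100,100)
    im=cv2.resize(r["img"][off[1]:off[1]+h,off[0]:off[0]+w],None,fx=k,fy=k,interpolation=cv2.INTER_CUBIC)
    f=lambda p:H2W(p,hp); o=np.array(off)-0.5+0.5/k
    box(im,r,f,(-75,-75,0),(75,75,7),(0,255,0),o,k)
    for y in (45,-45):
        box(im,r,f,(sx-68,y-6,109),(sx-32,y+6,121),(0,255,255),o,k)
        box(im,r,f,(sx-17,y-6,109),(sx+18.5,y+6,121),(255,255,0),o,k)
    box(im,r,f,(lx-6,-20,100+lz),(lx+6,20,180+lz),(0,0,255),o,k)
    box(im,r,f,(lx-6,-60,94+lz),(lx+6,60,106+lz),(255,0,255),o,k)
    cv2.imwrite(f"pics/ov_{n}_{tag}.png",im)
E
python3 - <<'E'
from h import *
s=read_camera("scene"); d=read_camera("side")
a=tri([s,d],[(151.7,321.6),(149.7,250.9)]);print(a)
for z in (180,): print(onz(s,151.7,321.6,z),onz(d,149.7,250.9,z))
c,si=np.cos(HP[2]),np.sin(HP[2])
v=a[:2]-HP[:2]; lx=c*v[0]+si*v[1]; print("lug in hook",lx,-si*v[0]+c*v[1])
import ov; ov.run(0,lx,"a")
E
```

```text
[544.80197595 182.74514706 180.21248021]
[541.55011658 188.66288606] [544.31928571 175.11685619]
lug in hook -0.3810170183481718 7.721807799326648
```

View pics/ov_scene_a.png

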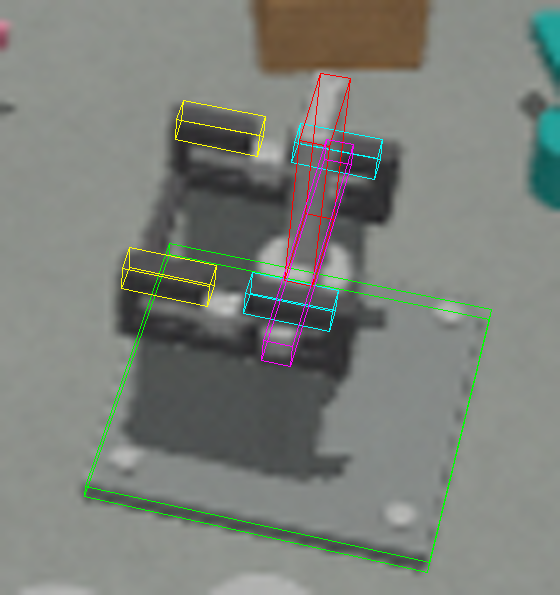

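View pics/ov_side_a.png

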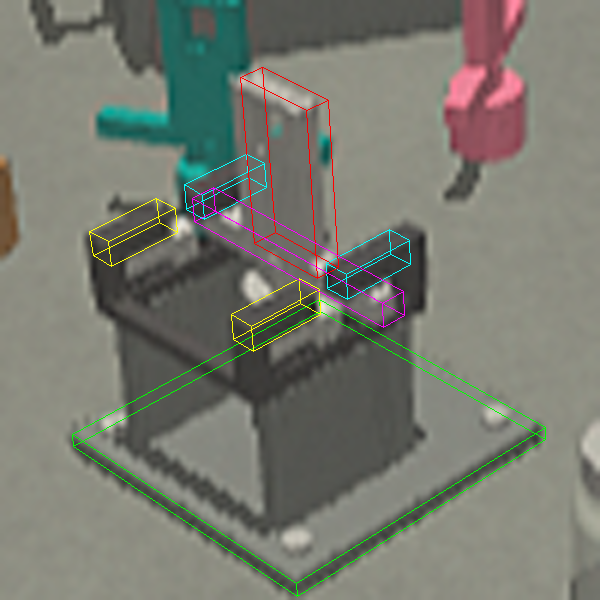

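Call:
{"name": "drive_tool", "arguments": {"plan": [{"x":-0.1,"y":-1,"z":-0.7,"yaw":-0.46,"hand":0},{"x":-0.1,"y":-1,"z":-0.7,"yaw":-0.46,"hand":0},{"x":-0.1,"y":-1,"z":-0.7,"yaw":-0.46,"hand":0},{"x":-0.1,"y":-1,"z":-0.7,"yaw":-0.46,"hand":0},{"x":-0.1,"y":-1,"z":-0.7,"yaw":-0.46,"hand":0}]}}

```text
t: 2.17
ee_pos: [265.9, -581.6, 270.9]
ee_rot: [0.843, -0.538, 0.0, 0.0]
contact_force: [0.3, -0.7, -0.6]
gripper_width: 1.001
```

Call:
{"name": "drive_tool", "arguments": {"plan": [{"x":-0.1,"y":-1,"z":0,"yaw":-0.46,"hand":0},{"x":-0.1,"y":-1,"z":0,"yaw":-0.46,"hand":0},{"x":-0.1,"y":-1,"z":0,"yaw":-0.46,"hand":0},{"x":-0.1,"y":-1,"z":0,"yaw":-0.46,"hand":0},{"x":-0.1,"y":-1,"z":0,"yaw":-0.46,"hand":0}]}}

```text
t: 2.58
ee_pos: [368.4, -509.2, 270.1]
ee_rot: [0.893, -0.45, 0.0, 0.0]
contact_force: [-0.2, 0.2, -0.1]
gripper_width: 0.999
```

Call:
{"name": "drive_tool", "arguments": {"plan": [{"x":-0.1,"y":-1,"z":0,"yaw":-0.46,"hand":0},{"x":-0.1,"y":-1,"z":0,"yaw":-0.46,"hand":0},{"x":-0.1,"y":-1,"z":0,"yaw":-0.46,"hand":0},{"x":-0.1,"y":-1,"z":0,"yaw":-0.46,"hand":0},{"x":-0.1,"y":-1,"z":0,"yaw":-0.46,"hand":0}]}}

```text
t: 3.0
ee_pos: [454.3, -417.8, 270.1]
ee_rot: [0.933, -0.359, 0.0, 0.0]
contact_force: [0.1, -0.3, 0.6]
gripper_width: 0.998
```

Call:
{"name": "drive_tool", "arguments": {"plan": [{"x":-0.1,"y":-1,"z":0,"yaw":-0.46,"hand":0},{"x":-0.1,"y":-1,"z":0,"yaw":-0.46,"hand":0},{"x":-0.1,"y":-1,"z":0,"yaw":-0.46,"hand":0},{"x":-0.1,"y":-1,"z":0,"yaw":-0.46,"hand":0},{"x":-0.1,"y":-1,"z":0,"yaw":-0.46,"hand":0}]}}

```text
t: 3.42
ee_pos: [520.3, -311.1, 270.1]
ee_rot: [0.965, -0.263, 0.0, 0.0]
contact_force: [0.1, 0.2, -0.1]
gripper_width: 1.004
```

Call:
{"name": "drive_tool", "arguments": {"plan": [{"x":-0.1,"y":-1,"z":0,"yaw":-0.46,"hand":0},{"x":-0.1,"y":-1,"z":0,"yaw":-0.46,"hand":0},{"x":-0.1,"y":-1,"z":0,"yaw":-0.46,"hand":0},{"x":-0.1,"y":-1,"z":0,"yaw":-0.46,"hand":0},{"x":-0.1,"y":-1,"z":0,"yaw":-0.46,"hand":0}]}}

```text
t: 3.83
ee_pos: [563.7, -193.5, 270.1]
ee_rot: [0.986, -0.166, 0.0, 0.0]
contact_force: [0.3, -0.5, -0.3]
gripper_width: 1.002
```

Call:
{"name": "drive_tool", "arguments": {"plan": [{"x":-0.1,"y":-1,"z":0,"yaw":-0.46,"hand":0},{"x":-0.1,"y":-1,"z":0,"yaw":-0.46,"hand":0},{"x":-0.1,"y":-1,"z":0,"yaw":-0.46,"hand":0},{"x":-0.1,"y":-1,"z":0,"yaw":-0.46,"hand":0},{"x":-0.1,"y":-1,"z":0,"yaw":-0.46,"hand":0}]}}

```text
t: 4.25
ee_pos: [582.8, -69.6, 270.1]
ee_rot: [0.998, -0.066, 0.0, 0.0]
contact_force: [0.5, 0.5, 0.6]
gripper_width: 0.997
```

Call:
{"name": "drive_tool", "arguments": {"plan": [{"x":-0.06,"y":-1,"z":0,"yaw":-0.5,"hand":0},{"x":-0.06,"y":-1,"z":0,"yaw":-0.5,"hand":0},{"x":-0.06,"y":-1,"z":0,"yaw":-0.5,"hand":0},{"x":-0.06,"y":-1,"z":0,"yaw":-0.5,"hand":0},{"x":-0.06,"y":-1,"z":0,"yaw":-0.5,"hand":0}]}}

```text
t: 4.67
ee_pos: [580.9, 55.3, 270.1]
ee_rot: [0.999, 0.043, 0.0, 0.0]
contact_force: [1.1, 0.4, 0.1]
gripper_width: 0.997
```

Call:
{"name": "drive_tool", "arguments": {"plan": [{"x":-0.06,"y":-1,"z":0,"yaw":-0.5,"hand":0},{"x":-0.06,"y":-1,"z":0,"yaw":-0.5,"hand":0},{"x":-0.06,"y":-1,"z":0,"yaw":-0.5,"hand":0},{"x":-0.06,"y":-1,"z":0,"yaw":-0.5,"hand":0},{"x":-0.06,"y":-0.9,"z":0,"yaw":-0.5,"hand":0}]}}

```text
t: 5.08
ee_pos: [552.4, 175.2, 270.2]
ee_rot: [0.988, 0.152, 0.0, -0.0]
contact_force: [-0.2, 0.3, 0.4]
gripper_width: 0.995
```

Call:
{"name": "drive_tool", "arguments": {"plan": [{"hand":0},{"hand":0},{"hand":0},{"hand":0},{"hand":0}]}}

```text
invalid input
```

```bash
python3 - <<'E'
from h import *
s=sense(); print(s["t"],s["ee_pos"],np.rad2deg(2*np.arctan2(s["ee_rot"][1],s["ee_rot"][0])))
r=read_camera("wrist"); im=r["img"].copy()
R,_=cv2.Rodrigues(np.array(r["rvec"])); print("cam",-R.T@r["tvec"])
cv2.imwrite("pics/w1raw.png",im)
o=np.zeros(2)
for p in [(0,0)]:
    for y in (45,-45):
        box(im,r,H2W,(-68,y-6,109),(-32,y+6,121),(0,255,255),o,1)
        box(im,r,H2W,(-17,y-6,109),(18.5,y+6,121),(255,255,0),o,1)
    box(im,r,H2W,(-6,-20,106),(6,20,180),(0,0,255),o,1)
    box(im,r,H2W,(-75,-75,0),(75,75,7),(0,255,0),o,1)
cv2.imwrite("pics/w1.png",im)
E
```

```text
5.0833 [552.36201932 175.19768426 270.16323792] 17.498399746605468
cam [530.74949058 242.17039927 472.6814412 ]
```

View pics/w1.png

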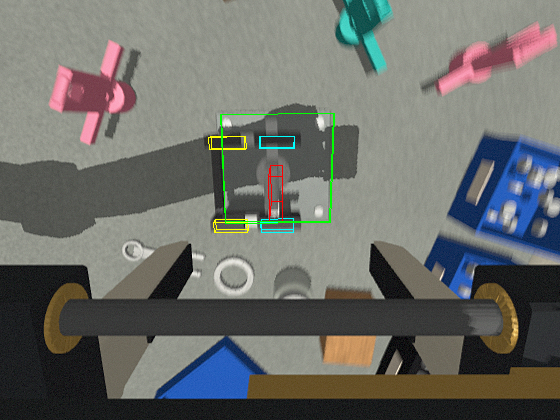

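View pics/w1raw.png

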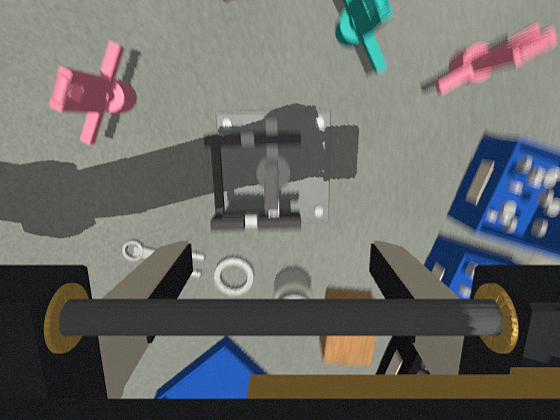

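Call:
{"name": "drive_tool", "arguments": {"plan": [{"x":-0.33,"y":-0.07,"z":0.9,"yaw":0,"hand":0},{"x":0,"y":0,"z":1,"yaw":0,"hand":0},{"x":0,"y":0,"z":1,"yaw":0,"hand":0},{"x":0,"y":0,"z":1,"yaw":0,"hand":0},{"x":0,"y":0,"z":0.9,"yaw":0,"hand":0}]}}

```text
t: 5.55
ee_pos: [544.4, 172.0, 148.8]
ee_rot: [0.989, 0.15, -0.0, 0.0]
contact_force: [-0.1, 0.8, -0.3]
gripper_width: 1.002
```

Call:
{"name": "drive_tool", "arguments": {"plan": [{"x":0,"y":0,"z":0.6,"yaw":0,"hand":0},{"x":0,"y":0,"z":0.4,"yaw":0,"hand":0},{"x":0,"y":0,"z":0.1,"yaw":0,"hand":0},{"x":0,"y":0,"z":0,"yaw":0,"hand":0},{"x":0,"y":0,"z":0,"yaw":0,"hand":0}]}}

```text
t: 5.97
ee_pos: [545.3, 173.1, 123.6]
ee_rot: [0.989, 0.151, 0.001, -0.0]
contact_force: [0.1, -0.8, -0.9]
gripper_width: 1.0
```

```bash
python3 - <<'E'
from h import *
s=sense(); print(s["t"],s["ee_pos"],s["contact_force"])
for c,o,w,h,k in (("scene",(250,110),130,120,6),("side",(180,100),130,125,6),("wrist",(0,0),560,420,1)):
    r=read_camera(c); i=r["img"][o[1]:o[1]+h,o[0]:o[0]+w]
    cv2.imwrite(f"pics/g1{c}.png",cv2.resize(i,None,fx=k*.8 if k>1 else 1,fy=k*.8 if k>1 else 1,interpolation=cv2.INTER_CUBIC))
E
```

```text
5.9667 [545.25494067 173.10520695 123.56655786] [ 0.09964328 -0.80037059 -0.9068755 ]
```

View pics/g1scene.png

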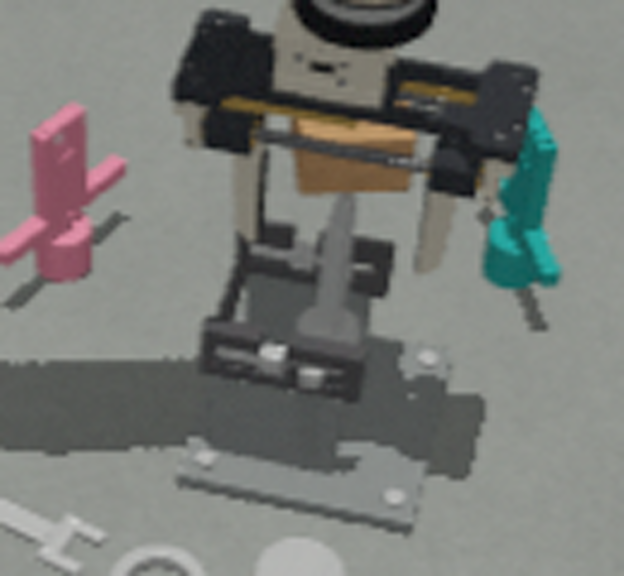

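View pics/g1side.png

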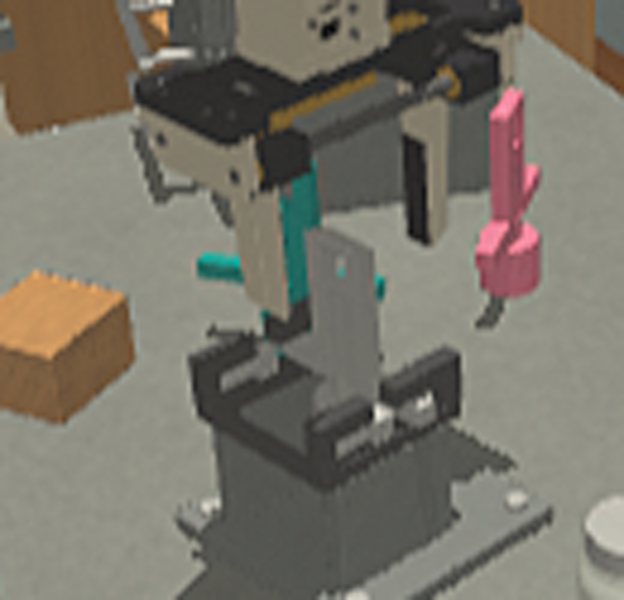

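View pics/g1wrist.png

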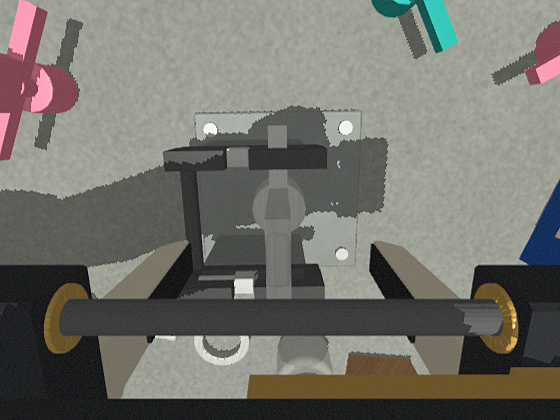

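```bash
python3 - <<'E'
from h import *
s=sense(); print(s["t"],s["ee_pos"])
e=s["ee_pos"]
a=np.deg2rad(17.4); ux=np.array([np.cos(a),np.sin(a),0])
for c,o in (("scene",(250,110)),("side",(180,100)),("wrist",(0,0))):
    r=read_camera(c); k=4.8 if c!="wrist" else 1
    print(c,[((proj(r,p)[0]-o)*k).round(0).tolist() for p in (e,e-46.5*ux,e+46.5*ux)], "hook top corners/plate",[((proj(r,p)[0]-o)*k).round(0).tolist() for p in (H2W((0,0,180))[0],H2W((0,0,123))[0])])
E
```

```text
6.1167 [545.26327384 173.15477321 123.78155497]
scene [[328.0, 287.0], [253.0, 271.0], [405.0, 302.0]] hook top corners/plate [[341.0, 217.0], [333.0, 287.0]]
side [[350.0, 335.0], [282.0, 370.0], [415.0, 302.0]] hook top corners/plate [[346.0, 237.0], [353.0, 333.0]]
wrist [[282.0, 235.0], [207.0, 235.0], [356.0, 235.0]] hook top corners/plate [[288.0, 272.0], [286.0, 232.0]]
```

```bash
python3 - <<'E'
from h import *
s=read_camera("scene"); d=read_camera("side")
f=lambda a,o:(a[1]/4.8+o[1],a[0]/4.8+o[0])
for a,b in (((428,270),(430,242)),((248,240),(275,317)),((342,200),(342,240)),((330,340),(325,400))):
    X=tri([s,d],[f(a,(250,110)),f(b,(180,100))]); print(X, proj(s,X)[0][::-1]-f(a,(250,110)),proj(d,X)[0][::-1]-f(b,(180,100)))
E
```

```text
[600.33750563 187.91985248 156.34863432] [-0.09189323  0.00257077] [0.079779   0.06203166]
[499.08020906 153.76781026 156.47296149] [-0.79505955  0.01034703] [0.73085558 0.58250148]
[544.61170777 180.98025763 180.82093703] [ 1.82708399 -0.03837318] [-1.65384177 -1.24289979]
[540.28751732 193.0989737   66.59727842] [-2.38312136  0.07446954] [2.09788292 1.74872122]
```

```bash
python3 - <<'E'
from h import *
s=read_camera("scene"); d=read_camera("side")
cv2.imwrite("pics/z1.png",cv2.resize(s["img"][100:180,280:370],None,fx=8,fy=7,interpolation=cv2.INTER_CUBIC))
cv2.imwrite("pics/z2.png",cv2.resize(d["img"][90:175,200:300],None,fx=7,fy=7,interpolation=cv2.INTER_CUBIC))
E
```

```text
(no output)
```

View pics/z1.png

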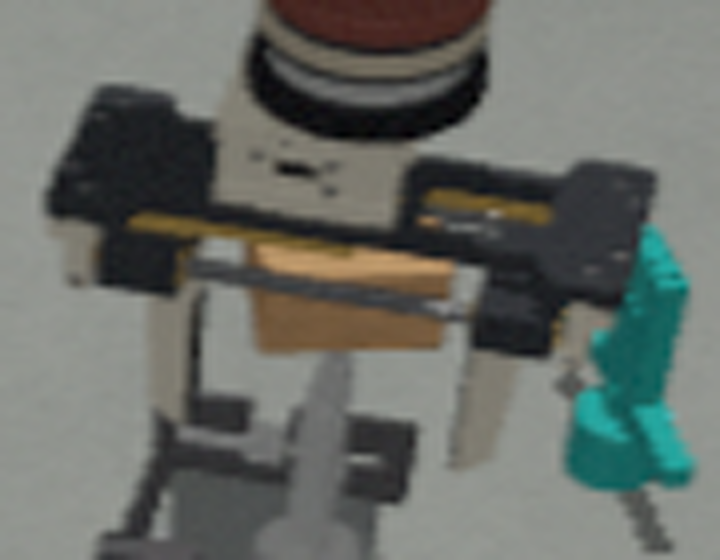

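View pics/z2.png

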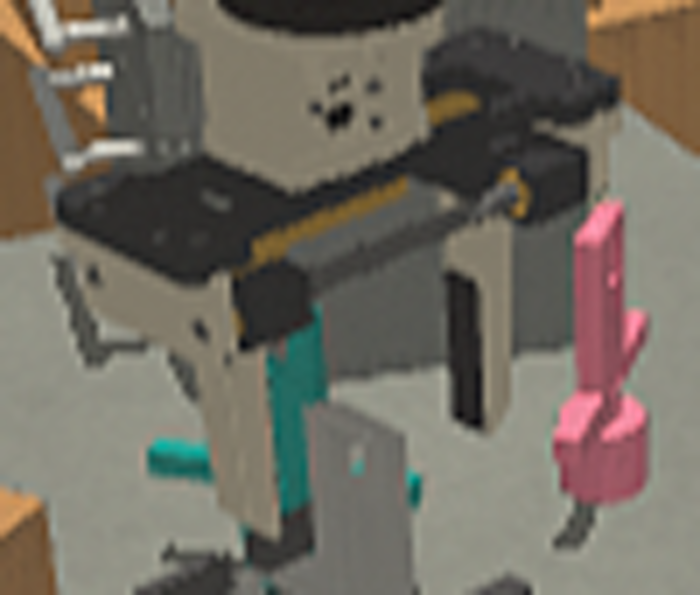

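```bash
python3 - <<'E'
from h import *
s=read_camera("scene"); d=read_camera("side")
f=lambda a:(a[1]/7+100,a[0]/8+280)
g=lambda a:(a[1]/7+90,a[0]/7+200)
for n,a,b in (("rodR",(470,312),(505,198)),("rodL",(190,268),(305,280)),("blockL bottom",(178,292),(310,340)),("blockR bot",(480,345),(525,250)),("tipR in",(453,466),(485,430)),("tipR out",(490,458),(510,405)),("carton tip..",(500,300),(590,140)),("top R corner",(655,175),(620,85))):
    X=tri([s,d],[f(a),g(b)]); print(n,X.round(0), (proj(s,X)[0][::-1]-f(a)).round(1),(proj(d,X)[0][::-1]-g(b)).round(1))
r=read_camera("wrist")
cv2.imwrite("pics/w2.png",r["img"]); 
print(sense()["t"])
E
```

```text
rodR [599. 164. 254.] [0. 0.] [-0. -0.]
rodL [513. 132. 258.] [-0.3 -0. ] [0.3 0.2]
blockL bottom [511. 130. 241.] [1.1 0. ] [-1.  -0.7]
blockR bot [605. 165. 236.] [ 1.1 -0. ] [-1.  -0.7]
tipR in [596. 181. 158.] [-0.  0.] [0. 0.]
tipR out [607. 185. 164.] [ 0.4 -0. ] [-0.3 -0.2]
carton tip.. [618. 142. 282.] [ 1.3 -0. ] [-1.1 -0.8]
top R corner [644. 190. 293.] [ 8.5 -0.2] [-7.6 -4.9]
6.6167
```

Call:
{"name": "drive_tool", "arguments": {"plan": [{"x":0,"y":0,"z":0.3,"yaw":0,"hand":0},{"x":0,"y":0,"z":0.3,"yaw":0,"hand":0},{"x":0,"y":0,"z":0.3,"yaw":0,"hand":0},{"x":0,"y":0,"z":0.2,"yaw":0,"hand":0},{"x":0,"y":0,"z":0,"yaw":0,"hand":0}]}}

```text
t: 7.03
ee_pos: [543.3, 172.2, 93.3]
ee_rot: [0.989, 0.151, -0.002, 0.0]
contact_force: [-0.1, -0.7, -0.2]
gripper_width: 1.002
```

```bash
python3 - <<'E'
from h import *
s=sense(); print(s["t"],s["ee_pos"],s["contact_force"])
a=read_camera("scene"); d=read_camera("side");w=read_camera("wrist")
R,_=cv2.Rodrigues(np.array(w["rvec"])); print("cam",-R.T@w["tvec"])
x=cv2.resize(a["img"][105:205,280:370],None,fx=4.4,fy=4.4,interpolation=cv2.INTER_CUBIC)
y=cv2.resize(d["img"][105:205,205:295],None,fx=4.4,fy=4.4,interpolation=cv2.INTER_CUBIC)
cv2.imwrite("pics/z3.png",np.hstack([x,y])); cv2.imwrite("pics/w3.png",w["img"])
E
```

```text
7.0333 [543.28882151 172.17953675  93.25778915] [-0.0945192  -0.68360362 -0.1636654 ]
cam [522.97573477 239.93033494 297.09621677]
```

View pics/z3.png

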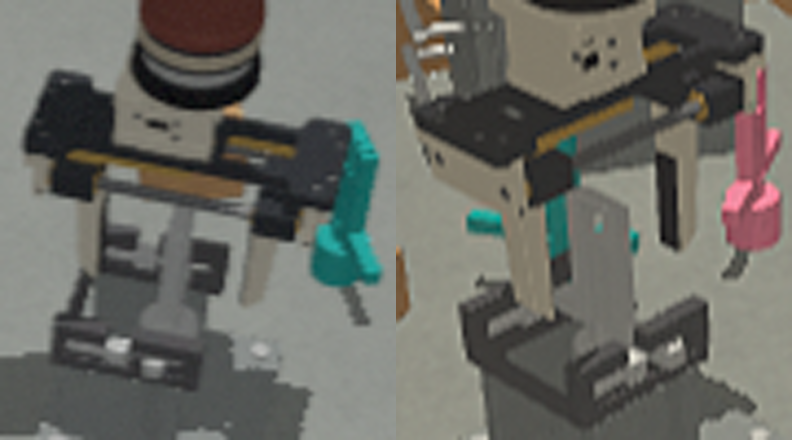

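View pics/w3.png

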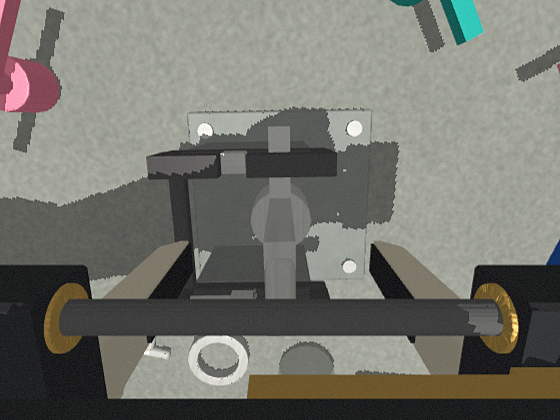

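```bash
python3 - <<'E'
from h import *
s=read_camera("scene"); d=read_camera("side"); 
for n,a,b in (("R",(250,306),(677-396,249)),("L",(90,280),(540-396,320)),("platetop",(186,195),(602-396,196)),("hookR front top corner near hook",(203,345),(708-396,300))):
    f=lambda p,o:(p[1]/4.4+105,p[0]/4.4+o)
    X=tri([s,d],[f(a,280),f(b,205)]); print(n,X.round(0), (proj(s,X)[0][::-1]-f(a,280)).round(1),(proj(d,X)[0][::-1]-f(b,205)).round(1))
print(sense()["ee_pos"])
E
```

```text
R [597. 187. 124.] [-0.5  0. ] [0.5 0.4]
L [498. 153. 124.] [-1.2  0. ] [1.1 0.9]
platetop [546. 184. 183.] [ 3.  -0.1] [-2.7 -2. ]
hookR front top corner near hook [590. 138. 121.] [ 0.8 -0.1] [-0.7 -0.6]
[544.74814481 172.98786235  95.40170795]
```

Call:
{"name": "drive_tool", "arguments": {"plan": [{"x":0,"y":0,"z":0,"yaw":0,"hand":0.5},{"x":0,"y":0,"z":0,"yaw":0,"hand":0.7},{"x":0,"y":0,"z":0,"yaw":0,"hand":0.8},{"x":0,"y":0,"z":0,"yaw":0,"hand":0.85},{"x":0,"y":0,"z":0,"yaw":0,"hand":1}], "squeeze": 35}}

```text
t: 7.7
ee_pos: [544.5, 172.8, 95.2]
ee_rot: [0.989, 0.151, 0.0, -0.0]
contact_force: [-1.6, -0.8, -0.2]
gripper_width: 0.695
```

Call:
{"name": "drive_tool", "arguments": {"plan": [{"x":0,"y":0,"z":0,"yaw":0,"hand":1},{"x":0,"y":0,"z":0,"yaw":0,"hand":1},{"x":0,"y":0,"z":0,"yaw":0,"hand":1},{"x":0,"y":0,"z":0,"yaw":0,"hand":1},{"x":0,"y":0,"z":0,"yaw":0,"hand":1}]}}

```text
t: 8.12
ee_pos: [544.5, 172.8, 95.1]
ee_rot: [0.989, 0.151, 0.0, -0.0]
contact_force: [0.4, -0.6, -0.4]
gripper_width: 0.334
```

```bash
cat > look.py <<'E'
from h import *
import sys
s=sense(); print(s["t"].__round__(2),s["ee_pos"].round(1),s["contact_force"].round(1),s["ft_torque"].round(2),s["gripper_width"])
a=read_camera("scene"); d=read_camera("side")
x=cv2.resize(a["img"][105:205,280:370],None,fx=4.4,fy=4.4,interpolation=cv2.INTER_CUBIC)
y=cv2.resize(d["img"][105:205,205:295],None,fx=4.4,fy=4.4,interpolation=cv2.INTER_CUBIC)
cv2.imwrite(f"pics/{sys.argv[1]}.png",np.hstack([x,y]))
E
python3 look.py z4
```

```text
8.12 [544.5 172.8  95.1] [ 0.4 -0.6 -0.4] [-0.01 -0.09 -0.02] 0.3343360397575446
```

View pics/z4.png

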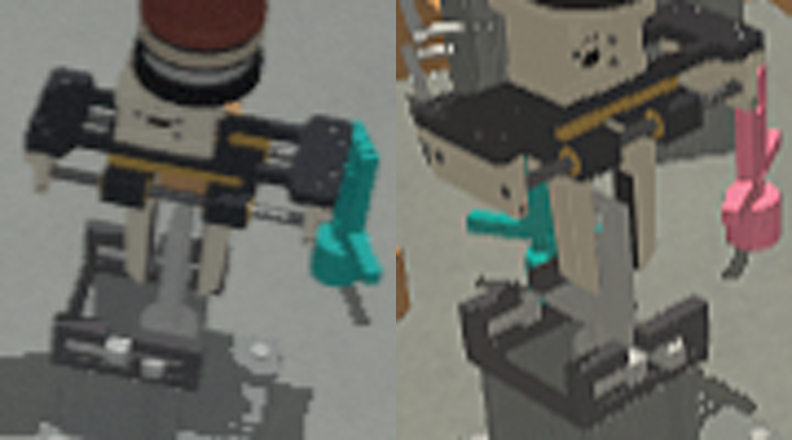

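Call:
{"name": "drive_tool", "arguments": {"plan": [{"x":0,"y":0,"z":0,"yaw":0,"hand":1},{"x":0,"y":0,"z":0,"yaw":0,"hand":1},{"x":0,"y":0,"z":0,"yaw":0,"hand":1},{"x":0,"y":0,"z":0,"yaw":0,"hand":1},{"x":0,"y":0,"z":0,"yaw":0,"hand":1}]}}

```text
t: 8.63
ee_pos: [544.3, 172.7, 95.1]
ee_rot: [0.989, 0.151, -0.0, 0.0]
contact_force: [-0.5, -0.2, 1.6]
gripper_width: 0.127
```

```bash
python3 look.py z5
```

```text
8.63 [544.3 172.7  95.1] [-0.5 -0.2  1.6] [-0.02 -0.05  0.06] 0.12690418375379722
```

View pics/z5.png

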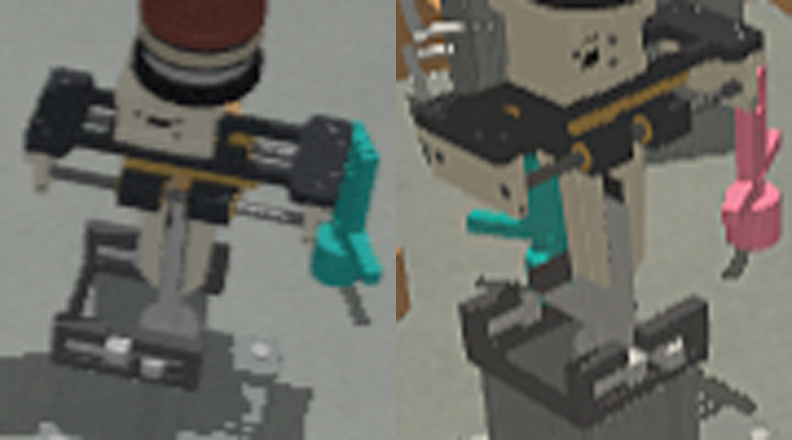

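Call:
{"name": "drive_tool", "arguments": {"plan": [{"x":0,"y":0,"z":-0.02,"yaw":0,"hand":1},{"x":0,"y":0,"z":-0.02,"yaw":0,"hand":1},{"x":0,"y":0,"z":-0.02,"yaw":0,"hand":1},{"x":0,"y":0,"z":0,"yaw":0,"hand":1},{"x":0,"y":0,"z":0,"yaw":0,"hand":1}]}}

```text
t: 9.15
ee_pos: [544.1, 172.6, 96.2]
ee_rot: [0.989, 0.151, -0.0, 0.0]
contact_force: [0.3, 0.8, -3.9]
gripper_width: 0.128
```

Call:
{"name": "drive_tool", "arguments": {"plan": [{"x":0,"y":0,"z":-0.02,"yaw":0,"hand":1},{"x":0,"y":0,"z":-0.02,"yaw":0,"hand":1},{"x":0,"y":0,"z":0,"yaw":0,"hand":1},{"x":0,"y":0,"z":0,"yaw":0,"hand":1},{"x":0,"y":0,"z":0,"yaw":0,"hand":1}]}}

```text
t: 9.57
ee_pos: [544.5, 172.8, 97.6]
ee_rot: [0.989, 0.151, 0.0, -0.0]
contact_force: [-0.0, -0.1, -4.6]
gripper_width: 0.125
```

Call:
{"name": "drive_tool", "arguments": {"plan": [{"x":-0.08,"y":0,"z":0,"yaw":0,"hand":1},{"x":-0.08,"y":0,"z":0,"yaw":0,"hand":1},{"x":-0.08,"y":0,"z":0,"yaw":0,"hand":1},{"x":-0.08,"y":0,"z":0,"yaw":0,"hand":1},{"x":-0.04,"y":0,"z":0,"yaw":0,"hand":1}]}}

```text
t: 9.98
ee_pos: [535.3, 169.9, 97.6]
ee_rot: [0.989, 0.151, -0.0, 0.0]
contact_force: [-0.4, -0.9, -4.2]
gripper_width: 0.131
```

Call:
{"name": "drive_tool", "arguments": {"plan": [{"x":0,"y":0,"z":0,"yaw":0,"hand":1},{"x":0,"y":0,"z":0,"yaw":0,"hand":1},{"x":-0.02,"y":0,"z":0,"yaw":0,"hand":1},{"x":-0.02,"y":0,"z":0,"yaw":0,"hand":1},{"x":0,"y":0,"z":0,"yaw":0,"hand":1}]}}

```text
t: 10.4
ee_pos: [534.8, 169.8, 97.6]
ee_rot: [0.989, 0.151, -0.0, -0.0]
contact_force: [1.1, -0.4, -5.3]
gripper_width: 0.127
```

Call:
{"name": "drive_tool", "arguments": {"plan": [{"x":-0.04,"y":0,"z":0,"yaw":0,"hand":1},{"x":-0.04,"y":0,"z":0,"yaw":0,"hand":1},{"x":-0.04,"y":0,"z":0,"yaw":0,"hand":1},{"x":0,"y":0,"z":0,"yaw":0,"hand":1},{"x":0,"y":0,"z":0,"yaw":0,"hand":1}]}}

```text
t: 10.82
ee_pos: [532.5, 169.1, 97.7]
ee_rot: [0.989, 0.151, 0.001, -0.0]
contact_force: [1.3, 0.7, -5.6]
gripper_width: 0.128
```

Call:
{"name": "drive_tool", "arguments": {"plan": [{"x":-0.04,"y":0,"z":0,"yaw":0,"hand":1},{"x":-0.04,"y":0,"z":0,"yaw":0,"hand":1},{"x":-0.04,"y":0,"z":0,"yaw":0,"hand":1},{"x":0,"y":0,"z":0,"yaw":0,"hand":1},{"x":0,"y":0,"z":0,"yaw":0,"hand":1}]}}

```text
t: 11.23
ee_pos: [530.0, 168.3, 97.8]
ee_rot: [0.989, 0.151, 0.001, -0.0]
contact_force: [4.4, 1.0, -5.4]
gripper_width: 0.129
```

Call:
{"name": "drive_tool", "arguments": {"plan": [{"x":-0.04,"y":0,"z":0,"yaw":0,"hand":1},{"x":-0.04,"y":0,"z":0,"yaw":0,"hand":1},{"x":-0.04,"y":0,"z":0,"yaw":0,"hand":1},{"x":-0.04,"y":0,"z":0,"yaw":0,"hand":1},{"x":0,"y":0,"z":0,"yaw":0,"hand":1}]}}

```text
t: 11.65
ee_pos: [525.6, 166.9, 97.8]
ee_rot: [0.989, 0.151, 0.0, -0.0]
contact_force: [3.4, 0.8, -4.9]
gripper_width: 0.122
```

Call:
{"name": "drive_tool", "arguments": {"plan": [{"x":0,"y":0,"z":-0.02,"yaw":0,"hand":1},{"x":0,"y":0,"z":-0.02,"yaw":0,"hand":1},{"x":0,"y":0,"z":0,"yaw":0,"hand":1},{"x":0,"y":0,"z":0,"yaw":0,"hand":1},{"x":0,"y":0,"z":0,"yaw":0,"hand":1}]}}

```text
t: 12.07
ee_pos: [525.5, 166.8, 98.2]
ee_rot: [0.989, 0.151, 0.0, -0.0]
contact_force: [5.8, 1.0, -8.3]
gripper_width: 0.128
```

Call:
{"name": "drive_tool", "arguments": {"plan": [{"x":-0.04,"y":0,"z":0,"yaw":0,"hand":1},{"x":-0.04,"y":0,"z":0,"yaw":0,"hand":1},{"x":0,"y":0,"z":0,"yaw":0,"hand":1},{"x":0,"y":0,"z":0,"yaw":0,"hand":1},{"x":0,"y":0,"z":0,"yaw":0,"hand":1}]}}

```text
t: 12.48
ee_pos: [525.4, 166.9, 98.2]
ee_rot: [0.989, 0.151, 0.002, -0.001]
contact_force: [8.1, 2.5, -12.3]
gripper_width: 0.129
```

Call:
{"name": "drive_tool", "arguments": {"plan": [{"x":-0.04,"y":0,"z":0,"yaw":0,"hand":1},{"x":0,"y":0,"z":0,"yaw":0,"hand":1},{"x":0,"y":0,"z":0,"yaw":0,"hand":1},{"x":0,"y":0,"z":0,"yaw":0,"hand":1},{"x":0,"y":0,"z":0,"yaw":0,"hand":1}]}}

```text
t: 12.9
ee_pos: [524.6, 166.6, 98.2]
ee_rot: [0.989, 0.151, 0.002, -0.001]
contact_force: [8.3, 1.9, -12.4]
gripper_width: 0.125
```

Call:
{"name": "drive_tool", "arguments": {"plan": [{"x":-0.04,"y":0,"z":0,"yaw":0,"hand":1},{"x":0,"y":0,"z":0,"yaw":0,"hand":1},{"x":0,"y":0,"z":0,"yaw":0,"hand":1},{"x":0,"y":0,"z":0,"yaw":0,"hand":1},{"x":0,"y":0,"z":0,"yaw":0,"hand":1}]}}

```text
t: 13.32
ee_pos: [522.7, 165.9, 98.2]
ee_rot: [0.989, 0.151, 0.001, -0.0]
contact_force: [6.3, 2.3, -10.2]
gripper_width: 0.127
```

Call:
{"name": "drive_tool", "arguments": {"plan": [{"x":-0.04,"y":0,"z":0,"yaw":0,"hand":1},{"x":0,"y":0,"z":0,"yaw":0,"hand":1},{"x":0,"y":0,"z":0,"yaw":0,"hand":1},{"x":0,"y":0,"z":0,"yaw":0,"hand":1},{"x":0,"y":0,"z":0,"yaw":0,"hand":1}]}}

```text
t: 13.73
ee_pos: [521.3, 165.5, 98.6]
ee_rot: [0.989, 0.151, 0.001, -0.0]
contact_force: [5.0, 1.1, -6.9]
gripper_width: 0.128
```

Call:
{"name": "drive_tool", "arguments": {"plan": [{"x":-0.04,"y":0,"z":0,"yaw":0,"hand":1},{"x":0,"y":0,"z":0,"yaw":0,"hand":1},{"x":0,"y":0,"z":0,"yaw":0,"hand":1},{"x":0,"y":0,"z":0,"yaw":0,"hand":1},{"x":0,"y":0,"z":0,"yaw":0,"hand":1}]}}

```text
t: 14.15
ee_pos: [520.5, 165.2, 98.6]
ee_rot: [0.989, 0.151, 0.001, -0.0]
contact_force: [5.2, 1.1, -8.3]
gripper_width: 0.128
```

Call:
{"name": "drive_tool", "arguments": {"plan": [{"x":0,"y":0,"z":-0.02,"yaw":0,"hand":1},{"x":0,"y":0,"z":-0.02,"yaw":0,"hand":1},{"x":0,"y":0,"z":0,"yaw":0,"hand":1},{"x":0,"y":0,"z":0,"yaw":0,"hand":1},{"x":0,"y":0,"z":0,"yaw":0,"hand":1}]}}

```text
t: 14.57
ee_pos: [520.5, 165.4, 99.7]
ee_rot: [0.989, 0.151, 0.001, -0.0]
contact_force: [4.9, 1.6, -7.0]
gripper_width: 0.128
```

Call:
{"name": "drive_tool", "arguments": {"plan": [{"x":0,"y":0,"z":-0.04,"yaw":0,"hand":1},{"x":0,"y":0,"z":-0.04,"yaw":0,"hand":1},{"x":0,"y":0,"z":-0.04,"yaw":0,"hand":1},{"x":0,"y":0,"z":0,"yaw":0,"hand":1},{"x":0,"y":0,"z":0,"yaw":0,"hand":1}]}}

```text
t: 14.98
ee_pos: [520.6, 165.7, 102.9]
ee_rot: [0.989, 0.151, 0.001, -0.001]
contact_force: [5.1, 1.4, -5.1]
gripper_width: 0.129
```

Call:
{"name": "drive_tool", "arguments": {"plan": [{"x":0,"y":0,"z":-0.08,"yaw":0,"hand":1},{"x":0,"y":0,"z":-0.08,"yaw":0,"hand":1},{"x":0,"y":0,"z":-0.08,"yaw":0,"hand":1},{"x":0,"y":0,"z":-0.08,"yaw":0,"hand":1},{"x":0,"y":0,"z":0,"yaw":0,"hand":1}]}}

```text
t: 15.4
ee_pos: [519.3, 165.3, 110.9]
ee_rot: [0.989, 0.151, -0.0, -0.0]
contact_force: [3.4, 1.1, -4.3]
gripper_width: 0.127
```

Call:
{"name": "drive_tool", "arguments": {"plan": [{"x":0,"y":0,"z":-0.1,"yaw":0,"hand":1},{"x":0,"y":0,"z":-0.1,"yaw":0,"hand":1},{"x":0,"y":0,"z":-0.1,"yaw":0,"hand":1},{"x":0,"y":0,"z":-0.1,"yaw":0,"hand":1},{"x":0,"y":0,"z":-0.1,"yaw":0,"hand":1}]}}

```text
t: 15.82
ee_pos: [518.3, 164.5, 123.2]
ee_rot: [0.989, 0.15, -0.001, 0.0]
contact_force: [-0.6, 0.5, -6.0]
gripper_width: 0.128
```

Call:
{"name": "drive_tool", "arguments": {"plan": [{"x":0,"y":0,"z":-0.2,"yaw":0,"hand":1},{"x":0,"y":0,"z":-0.2,"yaw":0,"hand":1},{"x":0,"y":0,"z":-0.2,"yaw":0,"hand":1},{"x":0,"y":0,"z":-0.2,"yaw":0,"hand":1},{"x":0,"y":0,"z":-0.2,"yaw":0,"hand":1}]}}

```text
t: 16.23
ee_pos: [519.2, 164.9, 148.7]
ee_rot: [0.989, 0.151, -0.0, 0.0]
contact_force: [0.6, 0.0, -4.1]
gripper_width: 0.129
```

Call:
{"name": "drive_tool", "arguments": {"plan": [{"x":0,"y":0,"z":-0.4,"yaw":0,"hand":1},{"x":0,"y":0,"z":-0.5,"yaw":0,"hand":1},{"x":0,"y":0,"z":-0.5,"yaw":0,"hand":1},{"x":0,"y":0,"z":-0.4,"yaw":0,"hand":1},{"x":0,"y":0,"z":-0.2,"yaw":0,"hand":1}]}}

```text
t: 16.65
ee_pos: [520.3, 165.5, 200.1]
ee_rot: [0.989, 0.151, 0.001, -0.0]
contact_force: [0.2, 0.9, -3.9]
gripper_width: 0.126
```

Call:
{"name": "drive_tool", "arguments": {"plan": [{"x":-0.05,"y":0.3,"z":0,"yaw":0,"hand":1},{"x":-0.1,"y":0.6,"z":0,"yaw":0,"hand":1},{"x":-0.15,"y":0.9,"z":0,"yaw":0,"hand":1},{"x":-0.15,"y":0.9,"z":0,"yaw":0,"hand":1},{"x":-0.15,"y":0.9,"z":0,"yaw":0,"hand":1}]}}

```text
t: 17.07
ee_pos: [531.6, 72.7, 197.3]
ee_rot: [0.989, 0.151, -0.001, 0.0]
contact_force: [-0.7, -0.5, -4.3]
gripper_width: 0.127
```

Call:
{"name": "drive_tool", "arguments": {"plan": [{"x":-0.15,"y":0.9,"z":0,"yaw":0,"hand":1},{"x":-0.15,"y":0.9,"z":0,"yaw":0,"hand":1},{"x":-0.15,"y":0.9,"z":0,"yaw":0,"hand":1},{"x":-0.15,"y":0.9,"z":0,"yaw":0,"hand":1},{"x":-0.15,"y":0.9,"z":0,"yaw":0,"hand":1}]}}

```text
t: 17.48
ee_pos: [547.0, -40.5, 197.3]
ee_rot: [0.989, 0.15, -0.001, 0.0]
contact_force: [-0.3, 0.5, -5.2]
gripper_width: 0.128
```

Call:
{"name": "drive_tool", "arguments": {"plan": [{"x":-0.15,"y":0.9,"z":0,"yaw":0,"hand":1},{"x":-0.15,"y":0.9,"z":0,"yaw":0,"hand":1},{"x":-0.15,"y":0.9,"z":0,"yaw":0,"hand":1},{"x":-0.15,"y":0.9,"z":0,"yaw":0,"hand":1},{"x":-0.15,"y":0.9,"z":0,"yaw":0,"hand":1}]}}

```text
t: 17.9
ee_pos: [562.4, -153.3, 197.1]
ee_rot: [0.989, 0.15, -0.001, -0.0]
contact_force: [0.7, -0.2, -4.6]
gripper_width: 0.126
```

Call:
{"name": "drive_tool", "arguments": {"plan": [{"x":-0.15,"y":0.9,"z":0,"yaw":0,"hand":1},{"x":-0.1,"y":0.6,"z":0,"yaw":0,"hand":1},{"x":-0.05,"y":0.3,"z":0,"yaw":0,"hand":1},{"x":0,"y":0,"z":0,"yaw":0,"hand":1},{"x":0,"y":0,"z":0,"yaw":0,"hand":1}]}}

```text
t: 18.32
ee_pos: [569.3, -195.2, 197.7]
ee_rot: [0.989, 0.151, -0.0, -0.001]
contact_force: [0.2, 1.0, -5.0]
gripper_width: 0.125
```

```bash
python3 - <<'E'
from h import *
s=sense(); print(s["t"],s["ee_pos"].round(1),s["contact_force"].round(1))
for c in ("scene","side","wrist"):
    r=read_camera(c); cv2.imwrite(f"pics/t1{c}.png",r["img"])
E
```

```text
18.3167 [ 569.3 -195.2  197.7] [ 0.2  1.  -5. ]
```

View pics/t1scene.png

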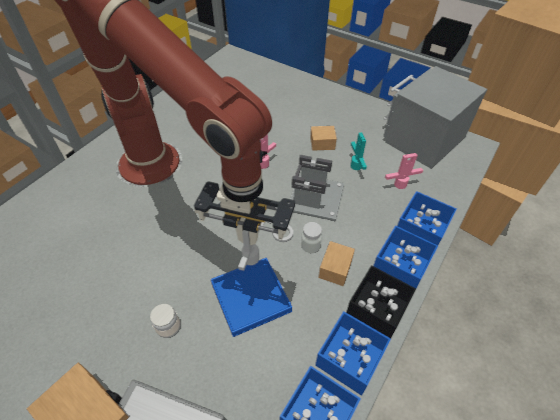

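View pics/t1side.png

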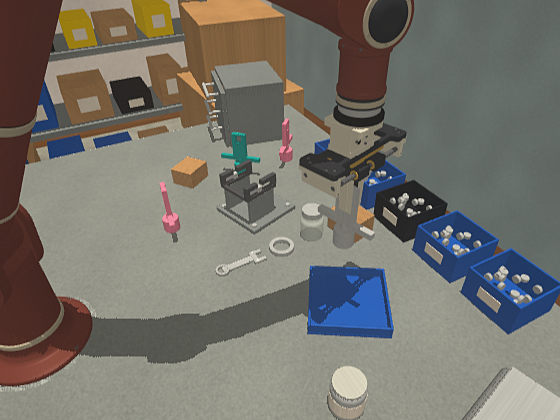

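View pics/t1wrist.png

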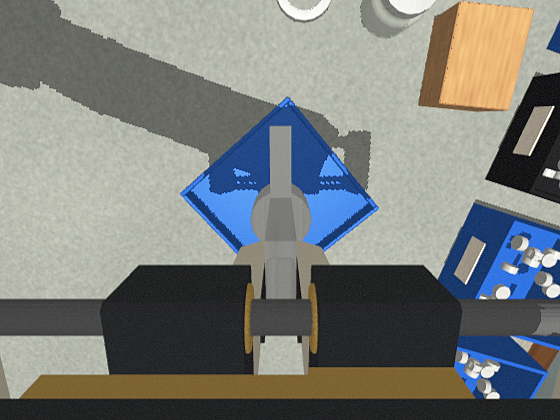

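```bash
python3 - <<'E'
from h import *
rs={c:read_camera(c) for c in ("scene","side","wrist")}
for c,pts in (("scene",[(212,293),(267,261),(291,293),(231,327)]),("side",[(310,266),(386,267),(392,331),(307,330)]),("wrist",[(180,192),(288,98),(379,208)])):
    q=np.array([onz(rs[c],v,u,28) for u,v in pts]); print(c,q.round(0).tolist(),q.mean(0).round(0),((q[0]+q[2])/2).round(0))
r=rs["wrist"]; a=np.deg2rad(17.4)
print(sense()["t"])
# predicted foot position below TCP in wrist
for z in (100,150): print(proj(r,(569.3,-195.2,z)))
E
```

```text
scene [[498.0, -268.0], [560.0, -113.0], [664.0, -157.0], [593.0, -313.0]] [ 579. -213.] [ 581. -213.]
side [[549.0, -106.0], [692.0, -187.0], [596.0, -326.0], [459.0, -249.0]] [ 574. -217.] [ 573. -216.]
wrist [[465.0, -237.0], [550.0, -105.0], [684.0, -187.0]] [ 566. -176.] [ 574. -212.]
18.6167
[[280.20865251 199.53565518]]
[[280.19708885 214.50180564]]
```

Call:
{"name": "drive_tool", "arguments": {"plan": [{"x":0,"y":0.4,"z":0.3,"yaw":0,"hand":1},{"x":0,"y":0.38,"z":0.7,"yaw":0,"hand":1},{"x":0,"y":0,"z":0.8,"yaw":0,"hand":1},{"x":0,"y":0,"z":0.8,"yaw":0,"hand":1},{"x":0,"y":0,"z":0.8,"yaw":0,"hand":1}]}}

```text
t: 19.03
ee_pos: [575.5, -216.3, 111.6]
ee_rot: [0.989, 0.15, -0.0, 0.0]
contact_force: [0.5, 0.4, -5.3]
gripper_width: 0.126
```

Call:
{"name": "drive_tool", "arguments": {"plan": [{"x":0,"y":0,"z":0.5,"yaw":0,"hand":1},{"x":0,"y":0,"z":0.3,"yaw":0,"hand":1},{"x":0,"y":0,"z":0.2,"yaw":0,"hand":1},{"x":0,"y":0,"z":0,"yaw":0,"hand":1},{"x":0,"y":0,"z":0,"yaw":0,"hand":1}]}}

```text
t: 19.45
ee_pos: [576.1, -215.4, 88.5]
ee_rot: [0.989, 0.151, 0.001, 0.0]
contact_force: [-0.0, -0.2, -3.5]
gripper_width: 0.128
```

```bash
cat > look2.py <<'E'
from h import *
import sys
s=sense(); print(s["t"].__round__(2),s["ee_pos"].round(1),s["contact_force"].round(1),s["ft_torque"].round(2))
a=read_camera("scene"); d=read_camera("side")
x=cv2.resize(a["img"][200:340,195:305],None,fx=3.6,fy=3.6,interpolation=cv2.INTER_CUBIC)
y=cv2.resize(d["img"][205:345,295:405],None,fx=3.6,fy=3.6,interpolation=cv2.INTER_CUBIC)
cv2.imwrite(f"pics/{sys.argv[1]}.png",np.hstack([x,y]))
E
python3 look2.py p1
```

```text
19.45 [ 576.1 -215.4   88.5] [-0.  -0.2 -3.5] [-0.08 -0.17 -0.  ]
```

View pics/p1.png

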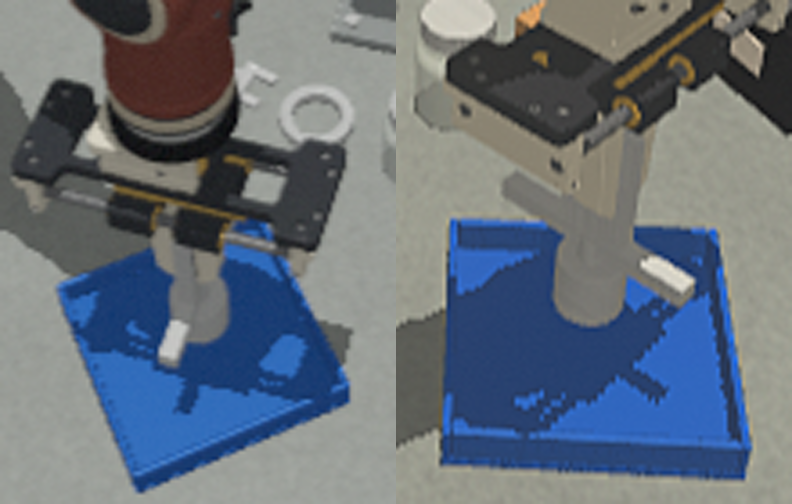

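```bash
python3 - <<'E'
from h import *
s=read_camera("scene"); d=read_camera("side")
f=lambda p,o,v:(p[1]/3.6+v,p[0]/3.6+o)
for n,a,b in (("bar end near bottom",(170,367),(685-396,300)),("bar end top",(178,322),(645-396,258)),("foot centre",(202,325),(590-396,308))):
    X=tri([s,d],[f(a,195,200),f(b,295,205)]); print(n,X.round(0),(proj(s,X)[0][::-1]-f(a,195,200)).round(1))
E
```

```text
bar end near bottom [ 596. -266.   85.] [-0.3  0.1]
bar end top [ 586. -242.  100.] [-0.3  0.1]
foot centre [ 579. -210.   35.] [ 0.1 -0. ]
```

Call:
{"name": "drive_tool", "arguments": {"plan": [{"x":0,"y":0,"z":0.4,"yaw":0,"hand":1},{"x":0,"y":0,"z":0.4,"yaw":0,"hand":1},{"x":0,"y":0,"z":0.2,"yaw":0,"hand":1},{"x":0,"y":0,"z":0,"yaw":0,"hand":1},{"x":0,"y":0,"z":0,"yaw":0,"hand":1}]}}

```text
t: 20.07
ee_pos: [574.9, -214.9, 62.2]
ee_rot: [0.989, 0.151, -0.001, -0.0]
contact_force: [0.3, 0.3, -4.5]
gripper_width: 0.128
```

Call:
{"name": "drive_tool", "arguments": {"plan": [{"x":0,"y":0,"z":0.08,"yaw":0,"hand":1},{"x":0,"y":0,"z":0.08,"yaw":0,"hand":1},{"x":0,"y":0,"z":0.08,"yaw":0,"hand":1},{"x":0,"y":0,"z":0.08,"yaw":0,"hand":1},{"x":0,"y":0,"z":0,"yaw":0,"hand":1}]}}

```text
t: 20.48
ee_pos: [575.1, -215.1, 54.7]
ee_rot: [0.989, 0.151, -0.0, -0.0]
contact_force: [0.2, -0.0, -5.0]
gripper_width: 0.129
```

Call:
{"name": "drive_tool", "arguments": {"plan": [{"x":0,"y":0,"z":0.03,"yaw":0,"hand":1},{"x":0,"y":0,"z":0.03,"yaw":0,"hand":1},{"x":0,"y":0,"z":0.03,"yaw":0,"hand":1},{"x":0,"y":0,"z":0,"yaw":0,"hand":1},{"x":0,"y":0,"z":0,"yaw":0,"hand":1}]}}

```text
t: 20.9
ee_pos: [575.5, -215.1, 52.8]
ee_rot: [0.989, 0.151, -0.0, -0.0]
contact_force: [0.6, -0.8, -4.8]
gripper_width: 0.124
```

Call:
{"name": "drive_tool", "arguments": {"plan": [{"x":0,"y":0,"z":0.02,"yaw":0,"hand":1},{"x":0,"y":0,"z":0.02,"yaw":0,"hand":1},{"x":0,"y":0,"z":0,"yaw":0,"hand":1},{"x":0,"y":0,"z":0,"yaw":0,"hand":1},{"x":0,"y":0,"z":0,"yaw":0,"hand":1}]}}

```text
t: 21.32
ee_pos: [575.5, -215.1, 51.8]
ee_rot: [0.989, 0.151, 0.0, -0.0]
contact_force: [0.3, -0.3, -4.1]
gripper_width: 0.13
```

Call:
{"name": "drive_tool", "arguments": {"plan": [{"x":0,"y":0,"z":0.02,"yaw":0,"hand":1},{"x":0,"y":0,"z":0.02,"yaw":0,"hand":1},{"x":0,"y":0,"z":0,"yaw":0,"hand":1},{"x":0,"y":0,"z":0,"yaw":0,"hand":1},{"x":0,"y":0,"z":0,"yaw":0,"hand":1}]}}

```text
t: 21.73
ee_pos: [575.5, -215.1, 50.8]
ee_rot: [0.989, 0.151, -0.0, -0.0]
contact_force: [0.9, 0.0, -4.8]
gripper_width: 0.122
```

Call:
{"name": "drive_tool", "arguments": {"plan": [{"x":0,"y":0,"z":0.02,"yaw":0,"hand":1},{"x":0,"y":0,"z":0.02,"yaw":0,"hand":1},{"x":0,"y":0,"z":0,"yaw":0,"hand":1},{"x":0,"y":0,"z":0,"yaw":0,"hand":1},{"x":0,"y":0,"z":0,"yaw":0,"hand":1}]}}

```text
t: 22.15
ee_pos: [575.6, -215.1, 50.1]
ee_rot: [0.989, 0.151, 0.0, 0.0]
contact_force: [-0.7, 0.3, -1.1]
gripper_width: 0.128
```

Call:
{"name": "drive_tool", "arguments": {"plan": [{"x":0,"y":0,"z":0.01,"yaw":0,"hand":1},{"x":0,"y":0,"z":0,"yaw":0,"hand":1},{"x":0,"y":0,"z":0,"yaw":0,"hand":1},{"x":0,"y":0,"z":0,"yaw":0,"hand":1},{"x":0,"y":0,"z":0,"yaw":0,"hand":1}]}}

```text
t: 22.57
ee_pos: [575.6, -215.2, 50.1]
ee_rot: [0.989, 0.151, 0.0, 0.0]
contact_force: [-1.4, 0.4, 3.4]
gripper_width: 0.129
```

```bash
python3 look2.py p2
```

```text
22.57 [ 575.6 -215.2   50.1] [-1.4  0.4  3.4] [ 0.02  0.33 -0.02]
```

View pics/p2.png

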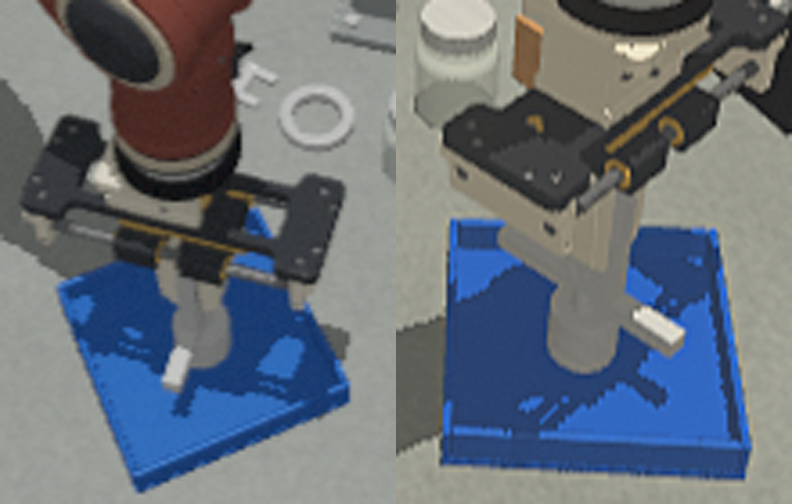

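The eye stands on the tray floor, roughly central, and it carries the load. I'll open the gripper.

Call:
{"name": "drive_tool", "arguments": {"plan": [{"x":0,"y":0,"z":0,"yaw":0,"hand":0.8},{"x":0,"y":0,"z":0,"yaw":0,"hand":0.7},{"x":0,"y":0,"z":0,"yaw":0,"hand":0.5},{"x":0,"y":0,"z":0,"yaw":0,"hand":0.3},{"x":0,"y":0,"z":0,"yaw":0,"hand":0.3}]}}

```text
t: 23.08
ee_pos: [575.6, -215.1, 49.4]
ee_rot: [0.989, 0.151, 0.0, -0.0]
contact_force: [0.3, -0.4, -0.5]
gripper_width: 0.436
```

Call:
{"name": "drive_tool", "arguments": {"plan": [{"x":0,"y":0,"z":0,"yaw":0,"hand":0.1},{"x":0,"y":0,"z":0,"yaw":0,"hand":0.1},{"x":0,"y":0,"z":0,"yaw":0,"hand":0.1},{"x":0,"y":0,"z":0,"yaw":0,"hand":0.1},{"x":0,"y":0,"z":0,"yaw":0,"hand":0.1}]}}

```text
t: 23.5
ee_pos: [575.5, -215.1, 49.6]
ee_rot: [0.989, 0.151, 0.0, -0.0]
contact_force: [-0.4, -0.4, -1.0]
gripper_width: 0.795
```

Call:
{"name": "drive_tool", "arguments": {"plan": [{"x":0,"y":0,"z":-0.3,"yaw":0,"hand":0.1},{"x":0,"y":0,"z":-0.6,"yaw":0,"hand":0.1},{"x":0,"y":0,"z":-0.9,"yaw":0,"hand":0.1},{"x":0,"y":0,"z":-0.9,"yaw":0,"hand":0.1},{"x":0,"y":0,"z":-0.9,"yaw":0,"hand":0.1}]}}

```text
t: 23.92
ee_pos: [575.4, -215.0, 141.1]
ee_rot: [0.989, 0.151, 0.0, -0.0]
contact_force: [0.2, 0.0, 0.5]
gripper_width: 0.901
```

Call:
{"name": "drive_tool", "arguments": {"plan": [{"x":0,"y":0,"z":-0.9,"yaw":0,"hand":0.1},{"x":0,"y":0,"z":-0.6,"yaw":0,"hand":0.1},{"x":0,"y":0,"z":-0.3,"yaw":0,"hand":0.1},{"x":0,"y":0,"z":0,"yaw":0,"hand":0.1},{"x":0,"y":0,"z":0,"yaw":0,"hand":0.1}]}}

```text
t: 24.33
ee_pos: [575.1, -215.1, 184.4]
ee_rot: [0.989, 0.151, -0.0, 0.0]
contact_force: [0.2, -0.3, -0.6]
gripper_width: 0.901
```

```bash
python3 look2.py p3; python3 - <<'E'
from h import *
r=read_camera("side"); cv2.imwrite("pics/endside.png",r["img"])
E
```

```text
24.33 [ 575.1 -215.1  184.4] [ 0.2 -0.3 -0.6] [-0.   -0.13  0.02]
```

View pics/p3.png

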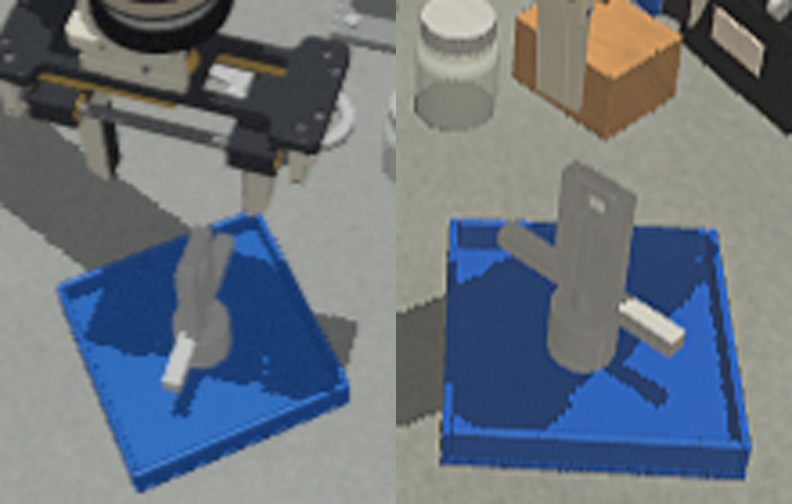

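View pics/endside.png

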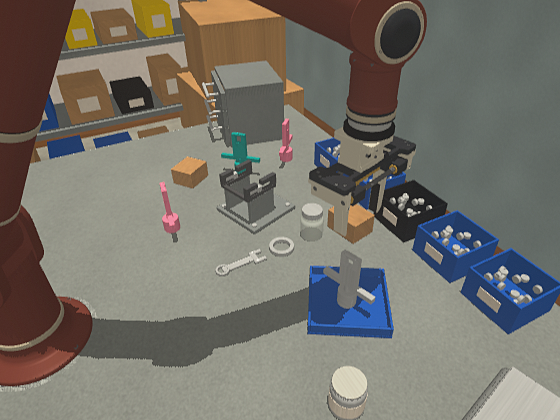

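The eye stands upright in the tray at about (350, 285) in the side view. The gripper is clear of it, the keepers are shut, and the other things haven't moved.

```bash
python3 -c "
from cell import *
print(close_job())"
```

```text
the job is handed in; nothing more can be done
None
```

The steel lifting eye is off the hook and standing upright near the middle of the tray. I handed the job in at about 24.5 s.

- **Taking it off the hook:** I gripped the plate and drew the bar back against the keepers (about 4–6 N). I pressed it lightly up under the nose until it rose into the throat, then lifted it out. The largest force I read at the ends of the move calls was about 15 N, so short peaks between readings could have been missed.
- **Setting it down:** I lowered it in small steps until the floor took the load, with a peak of about 3.4 N upward, and then let go.
- **Last checks:** The wrist force is near zero, the gripper is open and about 100 mm or more above the grasp height, and the last pictures show the eye upright in the tray. The keepers look shut again and the other things look undisturbed.
- **What disagreed:** The cameras put the fingertips about 29–33 mm higher than the reported tool position. I set the gripping height by the cameras and found the throat and tray floor by feel. The floor contact came at the height expected from where the eye was gripped. I did not find the cause.

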